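# Roll the brass offcut up the gutter and park it behind the hump

### The arm

A 7-joint arm with a two-finger parallel gripper is mounted at the origin on a cart in front of the work surface, level with it; the furniture and walls round the work are solid. World frame = base frame: x ahead of the robot, y to its left, z up, the work surface at z = 0. Lengths are in m, angles in rad, forces in N, time in s.
With the tool pointing down it reaches from about 0.425 to 0.925 m from the base axis. Payload 6.8 kg.
Tool frame: the origin (TCP) lies at the very end of the fingers, on their centre line; the grasp point (between the pads) lies 19 mm behind it (r.grip_depth is the distance from the TCP to the grasp point, in m); z points along the fingers, y is the direction in which the jaws open and shut (so a half turn about z gives the same grasp; the last joint's range is limited). The gripper opens to 85 mm and grips with 20 to 120 N. Pads are 22 mm wide; open, the fingers measure 114 mm over their backs; the gripper's body (76 mm by 85 mm) begins 54 mm behind the grasp point. The pads swing forward as they close: fully open they stand 13 mm farther back than shut.
Start: joints at [1.114, 0.477, 0.022, 1.555, -0.011, 1.109, -0.083], TCP at [0.231, -0.634, 0.231] pointing down, gripper open.
Joint ranges: [-2.96, 2.96], [-0.34, 2.1], [-1.41, 1.46], [0.24, 2.44], [-1.37, 4.51], [0.17, 1.92], [-2.96, 2.96]. Speed limits (rad/s): [2.39, 2.39, 3.14, 3.14, 3.14, 3.14, 3.14].

### API

Orientations are given as a rotation vector (axis times angle).
In Python, from bench import r, grab_frame gives the robot as it stands. The module is installed in compiled form; this text tells all that it offers.
- The arm moves only by the tool play_rows, never from a script. Its argument "increments" is a list of rows, each a list of 7 numbers: the shift along the tool's x, y, z in mm, then the turn, a rotation vector about the tool's x, y, z in rad, then the closure in counts, from 0 (fully open) to 255 (shut). In form: [[tx, ty, tz, rx, ry, rz, claw], ...]. A call has 1 to 5 rows; each row shifts and turns the pose as measured when the row begins, along the tool's axes as they then stand; what a row does not reach is not made up. A row lasts 1/10 s, in which the tool goes at most 50 mm and 8.59 degrees, less where a joint would pass 70% of its speed; a pose out of reach is approached as far as the arm can. A call is refused whole if a number of a shift passes 50 or a number of a turn 0.15, either way. A call with a gripper value outside its range is refused whole. The fingers move at their own pace and stop on an object; "force" is the grip in N (left out, the last holds). Time passes only in rows, so rows that do not move let the fingers close. It gives the time, the measured TCP pose, the force and the opening at its end, in the units of the state.
- r.get_obs(): the state, without advancing time (a new reading comes with each control period).
- grab_frame(name): name is "scene" or "top" or "wrist"; returns a dict with "color" (420x560x3 uint8, blue, green, red), "depth" (420x560 float32, m along the optical axis (not along the pixel's ray), 0 where there is no reading), "K" (3x3 intrinsics, pixels), "k1" (the pictures are not rectified: a ray, as slopes to the right and down, at radius r is drawn at 1 + k1 r^2 times it, then the intrinsics apply), "T" (4x4, takes a point from camera to world coordinates). Camera axes: x right, y up, looking along -z (the intrinsics and any distortion apply to the point x, -y, -z); pixel columns grow to the right and rows downward; lengths in m; the calibration is good to about 2 mm. A picture is of the moment at which its call begins.
- r.hand_in(): hands the job in, once; it reports no verdict.
The state is a dict: "clock": time; "joints": joint angles; "qvel": joint speeds; "tau": joint torques, N m; "tcp_pos": TCP position; "orientation": TCP orientation; "contact_force": force on the tool from outside, world axes, zero at the start; "moment": the same for the moment, N m; "grip_width": finger opening in m.
Only numpy, scipy, OpenCV 4.12 (cv2) and the standard library are available. Lean on these libraries where they do the work, as an engineer would, in place of code of your own. Each camera call takes 0.05 s, during which the arm holds its last target.

### The job

The brass bar offcut has rolled down to the foot of its lane in the sloped wooden gutter. Push it with the fingertips, gently and without picking it up or flicking it, up the lane and over the small metal hump so that it settles against the end stop and cannot roll back, then move clear. Leave the steel bar lying at the foot of the other lane, and do not disturb the other things on the bench.

Things in the scene. Friction and masses are not known exactly. Their poses are not given: they have to be found in the camera images.
- gutter_bed: Sloped bed of a fixed two-lane wooden gutter. Origin on its top face, midway between the lanes, 44 mm above the bench. x runs UP the 8 degree slope along the lanes, y level across, z square to the bed. Lane centre lines at y = +42.5 and -42.5 mm; each lane is 52 mm wide between rails 14 mm high, 6 mm thick. Bed 155 mm wide, x from -130 to +117 mm.
- gutter_foot (a point): Inner face of the low wooden lip at the foot of both lanes, midway between the lanes, on the bed (bed x = -122 mm). The lip is 8 mm thick and 6 mm high. A bar at rest there has its centre at about bed x = -108, z = 20 mm.
- gutter_crest (a point): Crest of the aluminium humps (one across each lane), midway between the lanes: bed x = 60 mm, 7 mm high. The hump rises evenly from bed x = 20 to 60 and falls back to the bed at x = 82. A bar whose centre is pushed a few mm past the crest rolls on by itself to the end stop.
- gutter_stop (a point): Face of the upright end stop (black rubber pads 28 mm high on a 32 mm high wooden board), midway between the lanes, 20 mm above the bed, at bed x = 105 mm. A bar resting against it has its centre at bed x = 85, z = 20 mm and stays there.
- brass_bar: Yellow brass round-bar offcut, 40 mm diameter, 46 mm long, 0.4 kg (it varies), smooth. Origin at its centre; its own y axis is the bar's axis, lying level across the lane (x and z turn as it rolls). It starts at the foot of one of the two lanes, left or right. It rolls freely.
- steel_bar: Grey steel round-bar offcut of the same size, 0.38 kg, origin at its centre. It lies at the foot of the other lane and stays there.
- flux_jar: Small glass jar with red lid, 53 mm diameter, 64 mm high, standing loose left of the gutter; origin under its centre. A bystander.
- ring_cone: White porcelain cone, 46 mm diameter, 100 mm high, standing loose right of the gutter; origin under its centre. A bystander.
- doming_block: Steel cube with round hollows, 42 mm, loose on the bench to the left; origin under its centre. A bystander.
- steel_block: Flat polished steel block, 64 x 64 x 20 mm, loose on the bench to the right; origin under its centre. A bystander.
- round_pliers: Small pliers with red grips, 142 mm long, lying loose on the bench to the left; origin under their centre. A bystander.
- lighter: Green gas lighter, 76 x 25 x 13 mm, lying loose on the bench to the right; origin under its centre. A bystander.
There are look-alikes about, which are no part of the job. Of the things shaped like the brass_bar, the yellow one is meant. What is shaped like the steel_bar but purple is not meant.

How it is judged:
On the way:
1. the brass bar is rolled up the run of its lane, on the bed (x of brass_bar in the frame of gutter_bed between -0.07 and 0.05 m and z of brass_bar in the frame of gutter_bed between 0.014 and 0.03 m), for 0.1 s.
At the end, for the whole second after the job is handed in: The brass bar rests between the hump and the end stop of its lane (centre 78 to 92 mm up the bed from its origin, within 5 mm of lying on the bed, within 6.5 mm of the lane's centre line), at rest; the steel bar is still at the foot of the other lane, within 15 mm of where it was (x of brass_bar in the frame of gutter_bed between 0.078 and 0.092 m and z of brass_bar in the frame of gutter_bed between 0.015 and 0.025 m and (y of brass_bar in the frame of gutter_bed between 0.036 and 0.049 m or y of brass_bar in the frame of gutter_bed between -0.049 and -0.036 m) and linear speed of brass_bar below 0.02 m/s and x of steel_bar in the frame of gutter_bed below -0.095 m and z of steel_bar in the frame of gutter_bed below 0.025 m and distance of steel_bar from where it was at the start of the episode below 0.015 m); the robot touches nothing.
It fails at once if the brass bar is lifted off the gutter (more than 7 mm clear of the bed below the hump, or clear of the hump) (z of brass_bar in the frame of gutter_bed above 0.034 m or (x of brass_bar in the frame of gutter_bed below 0 m and z of brass_bar in the frame of gutter_bed above 0.027 m)).
It fails at once if the brass bar falls off the gutter (height (world z) of brass_bar below 0.035 m).
It fails at once if the brass bar is flicked (faster than 0.6 m/s) (linear speed of brass_bar above 0.6 m/s).
It fails at once if the brass bar is pressed or squeezed hard (over 30 N) (contact force between the fingers and brass_bar above 30 N).
It fails at once if the steel bar or a bystander is moved more than 15 mm (distance of any of flux_jar, ring_cone, doming_block, steel_block, round_pliers, lighter, steel_bar from where it was at the start of the episode above 0.015 m).
It also fails if it takes over 35 s, if anything falls off the work surface, if the arm or the gripper's body presses on something with over 40 N, if the wrist force passes 120 N, or if a joint passes its speed limit or range.

## Working session

There is one attempt and no reset: what is moved stays moved. The work goes in short steps, Python scripts to look and compute and a tool call to move; the robot and the scene stay as the last step left them, time stands still between calls to the robot, and variables do not carry over. Pictures are saved under pics/ and viewed, and the job is handed in when it is done.

Besides the shell and the picture viewer there is one more tool, called after ">>>" by a JSON object that holds its "method" and its "body". play_rows: Moves the arm, as the interface text tells. Its arguments: {"type":"object","properties":{"increments":{"type":"array","items":{"type":"array","items":{"type":"number"}}},"force":{"type":"number"}},"required":["increments"]}

```bash
mkdir -p pics
python3 - <<'E'
from bench import r, grab_frame
import cv2,numpy as np
for n in ["scene","top"]:
    f=grab_frame(n); cv2.imwrite(f"pics/{n}0.png",f["color"]); np.savez(f"{n}0.npz",**f); print(n,f["K"].tolist(),f["k1"],np.round(f["T"],3).tolist())
print(r.get_obs())
E
```

```text
scene [[532.9933816534317, 0.0, 277.0545952439373], [0.0, 532.9933816534317, 207.38603077661003], [0.0, 0.0, 1.0]] -0.005457094952880535 [[-0.803, 0.459, -0.381, -0.019], [-0.596, -0.62, 0.51, 0.776], [-0.003, 0.636, 0.771, 1.237], [0.0, 0.0, 0.0, 1.0]]
top [[429.26511973964153, 0.0, 285.8090753374396], [0.0, 429.26511973964153, 214.29639971457942], [0.0, 0.0, 1.0]] -0.09320767544069816 [[0.022, 0.99, -0.139, 0.367], [-0.999, 0.026, 0.024, 0.033], [0.027, 0.138, 0.99, 1.334], [0.0, 0.0, 0.0, 1.0]]
{'clock': 0.1, 'joints': array([ 1.11390651,  0.47770056,  0.02236897,  1.55634007, -0.0114856 ,
        1.10924894, -0.0830912 ]), 'qvel': array([ 0.00079374, -0.00359171, -0.001768  , -0.00295462, -0.00067124,
       -0.00028097, -0.00022039]), 'tau': array([ 5.08625235e-03, -5.97763038e+01,  1.61337912e+00, -2.81956208e+01,
        1.27326068e-02,  4.92642474e-03, -1.16944551e-05]), 'tcp_pos': array([ 0.23048641, -0.63388724,  0.23044003]), 'orientation': array([-3.09244495e+00, -5.44860535e-01,  6.38421306e-04]), 'contact_force': array([ 0.0548924 ,  0.1665296 , -0.29067611]), 'moment': array([ 0.00926718, -0.0126174 ,  0.07240788]), 'grip_width': 0.08535168953579252}
```

View pics/scene0.png

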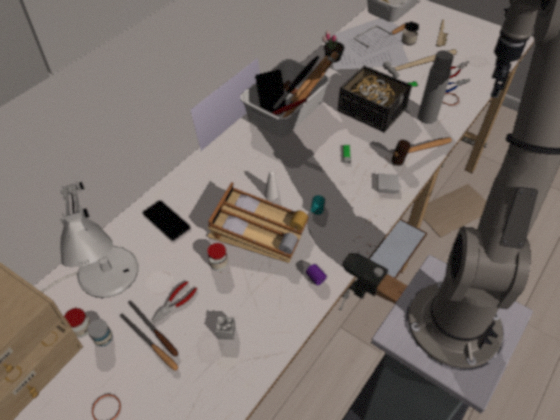

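View pics/top0.png

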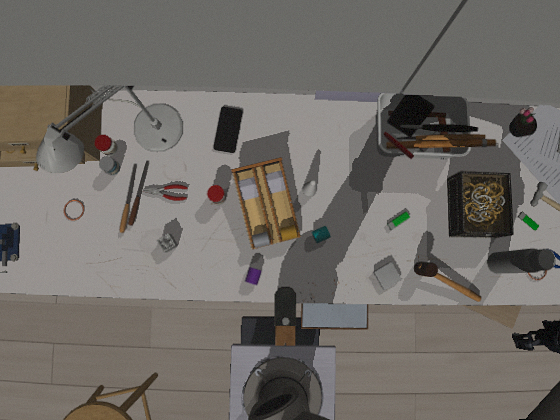

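```bash
cat > h.py <<'E'
import numpy as np,cv2
def cloud(f):
    K=f["K"];k1=float(f["k1"]);d=f["depth"];h,w=d.shape
    u,v=np.meshgrid(np.arange(w),np.arange(h))
    p=cv2.undistortPoints(np.stack([u,v],-1).reshape(-1,1,2).astype(np.float64),K,np.array([k1,0,0,0.])).reshape(h,w,2)
    P=np.stack([p[...,0]*d,-p[...,1]*d,-d],-1)
    return P@f["T"][:3,:3].T+f["T"][:3,3], p
E
python3 - <<'E'
from h import *
f=dict(np.load("top0.npz")); g=dict(np.load("scene0.npz"))
a=cv2.resize(f["color"][145:285,190:340],None,fx=5,fy=5,interpolation=2)
cv2.imwrite("pics/topcrop.png",a[:600])
cv2.imwrite("pics/scenecrop.png",cv2.resize(g["color"][165:295,190:340],None,fx=4.5,fy=4.5,interpolation=2))
W,p=cloud(f)
for (u,v) in [(290,234),(261,240),(265,160),(275,165),(320,234),(254,272),(310,188),(216,194),(297,241),(248,248),(236,168),(283,160),(266,210),(282,205),(280,185),(250,187)]:
    print((u,v),np.round(W[v,u],3))
W,p=cloud(g)
for (u,v) in [(300,218),(289,240),(318,203),(270,187)]:
    print('s',(u,v),np.round(W[v,u],3))
E
```

```text
(290, 234) [ 0.486 -0.011  0.072]
(261, 240) [0.466 0.074 0.071]
(265, 160) [ 0.728  0.072 -0.003]
(275, 165) [0.697 0.039 0.058]
(320, 234) [ 0.491 -0.103  0.041]
(254, 272) [0.372 0.093 0.039]
(310, 188) [ 0.627 -0.068  0.067]
(216, 194) [0.601 0.213 0.065]
(297, 241) [ 0.471 -0.036  0.001]
(248, 248) [0.445 0.116 0.005]
(236, 168) [0.677 0.154 0.088]
(283, 160) [0.728 0.014 0.003]
(266, 210) [0.56  0.063 0.038]
(282, 205) [0.576 0.014 0.042]
(280, 185) [0.637 0.022 0.05 ]
(250, 187) [0.627 0.113 0.057]
s (300, 218) [ 0.485 -0.006  0.065]
s (289, 240) [0.463 0.077 0.07 ]
s (318, 203) [ 0.484 -0.098  0.043]
s (270, 187) [ 0.632 -0.061  0.048]
```

View pics/topcrop.png

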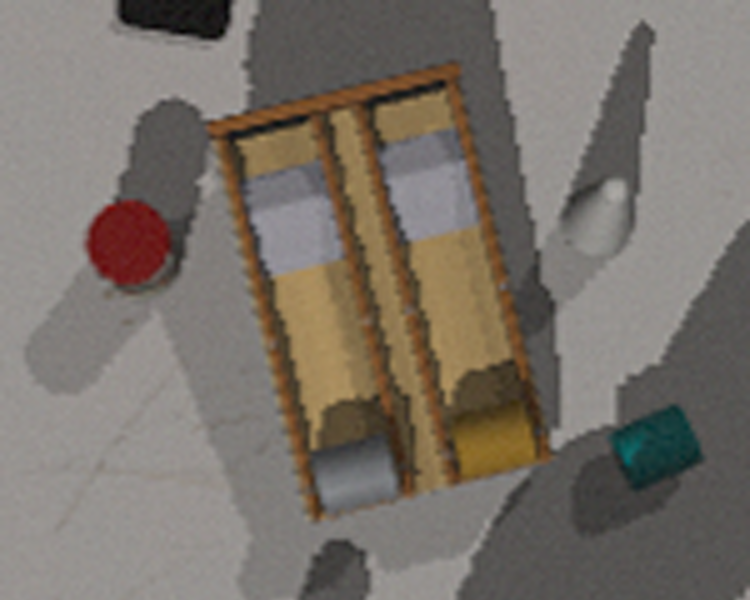

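View pics/scenecrop.png

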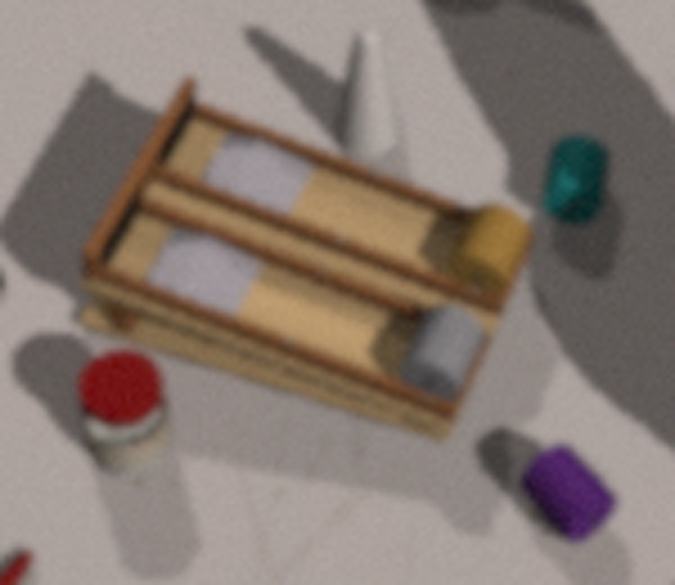

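Run:
```python
from h import *
f=dict(np.load("top0.npz")); g=dict(np.load("scene0.npz"))
for n,F in (("top",f),("scene",g)):
    W,p=cloud(F); hsv=cv2.cvtColor(F["color"],cv2.COLOR_BGR2HSV)
    m=(W[...,2]>0.02)&(W[...,2]<0.12)&(F["depth"]>0)&(W[...,0]>.40)&(W[...,0]<.78)&(W[...,1]>-.08)&(W[...,1]<.2)
    nl,lab,st,c=cv2.connectedComponentsWithStats(cv2.morphologyEx(m.astype(np.uint8),cv2.MORPH_OPEN,np.ones((3,3)))); k=1+np.argmax(st[1:,4]); m=lab==k
    Q=W[m]; rect=cv2.minAreaRect((Q[:,:2]*1000).astype(np.float32)); print(n,m.sum(),rect,np.round(cv2.boxPoints(rect)).tolist())
    # bed plane: wood hue, interior
    w=m&(hsv[...,0]>12)&(hsv[...,0]<28)&(hsv[...,1]>70)
    yaw=np.deg2rad(-14.)
    Q=W[w]; A=np.c_[Q[:,:2],np.ones(len(Q))]
    keep=np.ones(len(Q),bool)
    for i in range(15):
        s=np.linalg.lstsq(A[keep],Q[keep,2],rcond=None)[0]; e=Q[:,2]-A@s; keep=np.abs(e)<max(.004,.02*.8**i)
    print(keep.sum(),len(Q),s,'slope deg',np.degrees(np.arctan(np.hypot(s[0],s[1]))),'dir',np.degrees(np.arctan2(s[1],s[0])),e[keep].std())
    # bars
    for nm,lo,hi in (("y",(18,150,60),(35,255,255)),):
        b=m&(cv2.inRange(hsv,lo,hi)>0); b2=b&(W[...,2]>.055)&(W[...,0]<.52); print(nm,b2.sum(),np.round(np.median(W[b2],0),3),np.round(W[b2].min(0),3),np.round(W[b2].max(0),3))
    b2=m&(hsv[...,1]<60)&(W[...,2]>.05)&(W[...,0]<.52); print("steel",b2.sum(),np.round(np.median(W[b2],0),3),np.round(W[b2].min(0),3),np.round(W[b2].max(0),3))
    for (u,v) in [(290,234),(320,234),(254,272)] : print(hsv[v,u],end=' ')
    print()
```

```text
top 4177 ((577.1621704101562, 63.672706604003906), (242.49867248535156, 154.8182830810547), 15.650650978088379) [[440.0, 106.0], [481.0, -44.0], [715.0, 22.0], [673.0, 171.0]]
1744 3015 [ 0.1359324   0.04023124 -0.03801824] slope deg 8.068542317943775 dir 16.486912055121593 0.0019371180995653662
y 181 [ 0.489 -0.005  0.065] [ 0.468 -0.029  0.056] [0.514 0.019 0.074]
steel 202 [0.466 0.077 0.065] [0.445 0.05  0.051] [0.491 0.102 0.076]
[ 20 182 137] [ 91 171  64] [137 159 104] 
scene 4364 ((575.7429809570312, 61.892578125), (243.25523376464844, 161.65760803222656), 15.553655624389648) [[437.0, 107.0], [480.0, -49.0], [715.0, 17.0], [671.0, 172.0]]
1499 2852 [ 0.13333076  0.03837566 -0.03606992] slope deg 7.8989950790577375 dir 16.05703682389469 0.0020555710568354556
y 148 [ 0.486 -0.     0.066] [ 0.467 -0.028  0.055] [0.508 0.021 0.073]
steel 231 [0.464 0.079 0.065] [ 0.443 -0.029  0.05 ] [0.51  0.104 0.074]
[ 23   8 123] [ 9 19 95] [  8  18 170]
```

Brass_bar candidates in the top view: yellow (290,234) in the right lane, teal (320,234) and purple (254,272) on the bench, and grey (261,240) in the left lane. The enlarged crop confirms yellow is the brass bar, at the foot of the right lane, and grey is the steel bar. I'll keep clear of the teal and purple ones.

The gutter is at yaw 15.7° with an 8° slope, and its origin is near (0.583, 0.066, 0.044).

```bash
cat > g.py <<'E'
import numpy as np
from scipy.spatial.transform import Rotation as R
yaw=np.deg2rad(15.65); O=np.array([.583,.0655,.044])
B=R.from_euler('ZY',[yaw,-np.deg2rad(8)]).as_matrix()
def bw(x,y,z): return O+B@np.array([x,y,z])/1000
def wb(p): return (B.T@(np.asarray(p)-O))*1000
Rt=R.from_euler('ZX',[yaw,np.pi])   # tool down, x uphill
def rep(r,*targets):
    o=r.get_obs(); T=R.from_rotvec(o["orientation"]); p=np.asarray(o["tcp_pos"])
    print("t",o["clock"],"tcp",p.round(4),"bed",wb(p).round(1),"F",np.round(o["contact_force"],1),"w",round(o["grip_width"],4))
    print("rot left",(T.inv()*Rt).as_rotvec().round(3))
    for t in targets: print("to",np.round(t,3),"tool mm",(T.inv().apply(np.asarray(t)-p)*1000).round(1))
E
python3 - <<'E'
from g import *; from bench import r
rep(r,[.54,-.2,.2],bw(-146,-42.5,90),bw(-146,-42.5,13))
E
```

```text
t 0.1 tcp [ 0.2305 -0.6339  0.2304] bed [-497.  -578.4  258.1] F [ 0.1  0.2 -0.3] w 0.0854
rot left [-0.002  0.     0.076]
to [ 0.54 -0.2   0.2 ] tool mm [ 439.2 -301.9   30.9]
to [ 0.443 -0.018  0.113] tool mm [ 410.5 -506.1  118.4]
to [ 0.454 -0.015  0.037] tool mm [ 421.2 -505.2  194.6]
```

>>> {"method": "play_rows", "body": {"increments": [[36,-25,0,0,0,0.02,255],[36,-25,0,0,0,0.02,255],[36,-25,0,0,0,0.02,255],[36,-25,0,0,0,0.016,255],[36,-25,0,0,0,0,255]], "force": 30}}

```text
clock: 0.6
tcp_pos: [0.3603, -0.4604, 0.227]
orientation: [-3.114, -0.398, 0.01]
contact_force: [0.4, -0.2, 0.0]
grip_width: 0.0124
```

>>> {"method": "play_rows", "body": {"increments": [[36,-25,0,0,0,0,255],[36,-25,0,0,0,0,255],[36,-25,0,0,0,0,255],[36,-25,0,0,0,0,255],[36,-25,0,0,0,0,255]]}}

```text
clock: 1.1
tcp_pos: [0.5063, -0.2858, 0.225]
orientation: [-3.112, -0.397, 0.014]
contact_force: [0.9, -0.3, -0.4]
grip_width: -0.0001
```

Run:
```python
from g import *; from bench import r
rep(r,[.54,-.2,.2],bw(-146,-42.5,90),bw(-146,-42.5,13))
```

```text
t 1.1 tcp [ 0.5063 -0.2858  0.225 ] bed [-141.8 -317.6  202.7] F [ 0.9 -0.3 -0.4] w -0.0001
rot left [-0.005  0.008 -0.02 ]
to [ 0.54 -0.2   0.2 ] tool mm [ 54.4 -74.5  24.9]
to [ 0.443 -0.018  0.113] tool mm [   7.1 -274.7  113.5]
to [ 0.454 -0.015  0.037] tool mm [  18.4 -274.6  189.6]
```

>>> {"method": "play_rows", "body": {"increments": [[6,-42,0,0,0,-0.01,255],[4,-42,0,0,0,-0.01,255],[0,-42,0,0,0,0,255],[0,-42,0,0,0,0,255],[0,-42,0,0,0,0,255]]}}

```text
clock: 1.6
tcp_pos: [0.4623, -0.0709, 0.2241]
orientation: [-3.106, -0.437, 0.013]
contact_force: [0.1, 0.4, 0.1]
grip_width: 0.0003
```

>>> {"method": "play_rows", "body": {"increments": [[0,-42,5,0,0,0,255],[0,-20,25,0,0,0,255],[0,0,25,0,0,0,255],[0,0,20,0,0,0,255],[0,0,0,0,0,0,255]]}}

```text
clock: 2.1
tcp_pos: [0.4413, -0.0013, 0.1481]
orientation: [-3.102, -0.456, 0.01]
contact_force: [-0.3, 0.5, 0.5]
grip_width: -0.0001
```

Run:
```python
from g import *; from bench import r
rep(r,bw(-150,-42.5,90),bw(-147,-42.5,13))
```

```text
t 2.1 tcp [ 0.4413 -0.0013  0.1481] bed [-138.4  -26.1  124.6] F [-0.3  0.5  0.5] w -0.0001
rot left [-0.007  0.005  0.019]
to [ 0.439 -0.019  0.112] tool mm [-6.8 16.5 35.8]
to [ 0.453 -0.015  0.036] tool mm [  7.3  17.3 111.5]
```

>>> {"method": "play_rows", "body": {"increments": [[0,17,5,0.0,0.0,0.019,255],[0,0,25,-0.005,0.005,0,255],[0,0,20,0,0,0,255],[0,0,20,0,0,0,255],[0,0,0,0,0,0,255]]}}

```text
clock: 2.6
tcp_pos: [0.4511, -0.0243, 0.0792]
orientation: [3.113, 0.412, 0.01]
contact_force: [-0.1, 0.7, 0.4]
grip_width: -0.0003
```

Run:
```python
from g import *; from h import *; from bench import r,grab_frame
rep(r,bw(-147,-42.5,13))
for n,s in (("top",np.s_[165:295,200:350]),("scene",np.s_[165:295,210:360])):
    f=grab_frame(n); cv2.imwrite(f"pics/{n}1.png",cv2.resize(f["color"][s],None,fx=4.5,fy=4.5,interpolation=2))
f=grab_frame("wrist"); cv2.imwrite("pics/wrist1.png",f["color"])
```

```text
t 2.6 tcp [ 0.4511 -0.0243  0.0792] bed [-144.8  -50.9   55.9] F [-0.1  0.7  0.4] w -0.0003
rot left [ 0.002 -0.006 -0.01 ]
to [ 0.453 -0.015  0.036] tool mm [ 3.5 -8.5 42.8]
```

View pics/scene1.png

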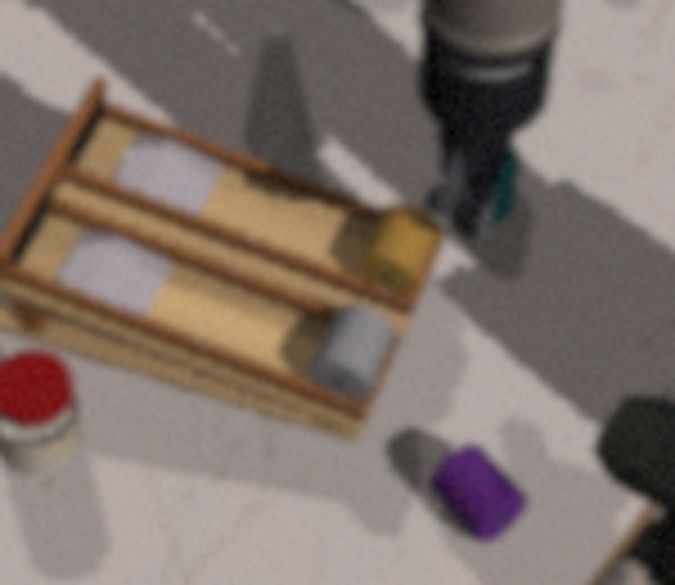

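View pics/wrist1.png

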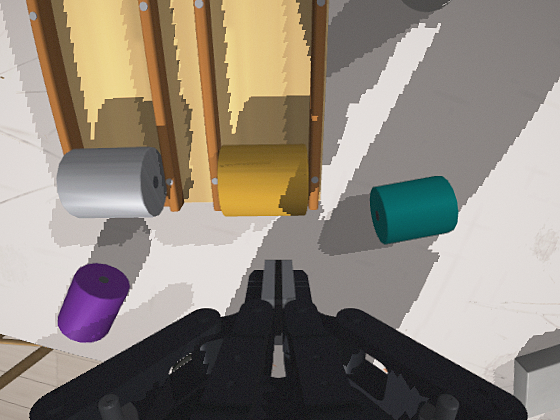

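The scene view shows the fingertips at about (450,215) in the crop, behind the yellow bar at (400,245). In the wrist view the tips are at column 279 and the bar centre at column 263, so about 8 mm of sideways shift is needed, which agrees with the computed -8.5 mm.

>>> {"method": "play_rows", "body": {"increments": [[0,-9,5,0,0,-0.01,255],[0,0,14,0,0,0,255],[0,0,14,0,0,0,255],[0,0,9,0,0,0,255],[0,0,0,0,0,0,255]]}}

```text
clock: 3.25
tcp_pos: [0.4551, -0.0127, 0.0425]
orientation: [3.109, 0.431, 0.033]
contact_force: [-0.3, -0.1, -0.4]
grip_width: 0.0002
```

Run:
```python
from g import *; from h import *; from bench import r,grab_frame
rep(r,bw(-139,-42.5,13),bw(-35,-42.5,13))
f=grab_frame("wrist"); cv2.imwrite("pics/wrist2.png",f["color"])
```

```text
t 3.25 tcp [ 0.4551 -0.0127  0.0425] bed [-143.   -40.8   18.6] F [-0.3 -0.1 -0.4] w 0.0002
rot left [ 0.006 -0.02   0.003]
to [ 0.46  -0.013  0.038] tool mm [4.7 1.7 5.1]
to [0.559 0.015 0.052] tool mm [107.9   2.   -7.3]
```

View pics/wrist2.png

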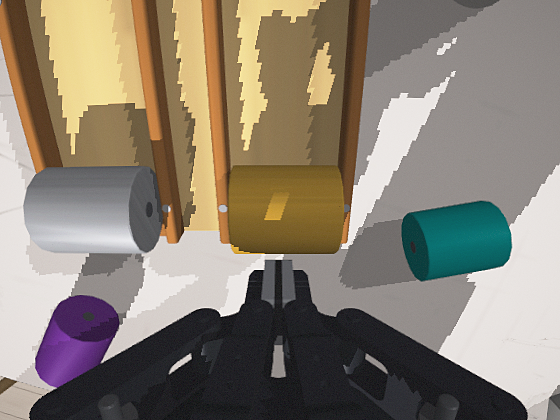

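>>> {"method": "play_rows", "body": {"increments": [[0,2,4,0,-0.02,0,255],[3,0,0,0,0,0,255],[4,0,-0.6,0,0,0,255],[4,0,-0.6,0,0,0,255],[5,0,-0.7,0,0,0,255]]}}

```text
clock: 3.8
tcp_pos: [0.4719, -0.0106, 0.0421]
orientation: [3.105, 0.43, -0.001]
contact_force: [-1.7, -0.7, 3.0]
grip_width: -0.0001
```

Run:
```python
from g import *; from h import *; from bench import r,grab_frame
rep(r,bw(-35,-42.5,14))
f=grab_frame("wrist"); cv2.imwrite("pics/wrist3.png",f["color"])
```

```text
t 3.8 tcp [ 0.4719 -0.0106  0.0421] bed [-126.5  -43.3   15.8] F [-1.7 -0.7  3. ] w -0.0001
rot left [0.006 0.002 0.002]
to [0.559 0.015 0.053] tool mm [ 90.9  -0.5 -11.1]
```

View pics/wrist3.png

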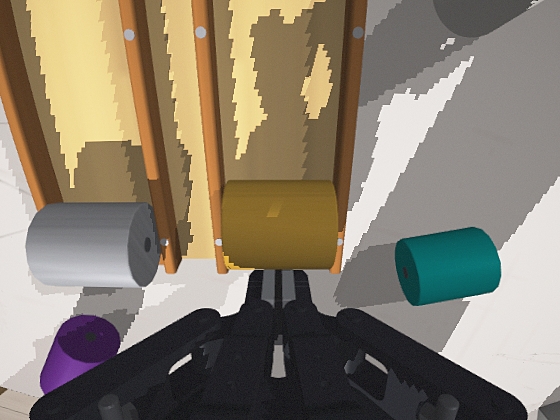

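Contact is made: the bar is centred at column 281 in front of the tips at 279, with a light force. I'll push on up the lane.

>>> {"method": "play_rows", "body": {"increments": [[8,0,-1.0,0,0,0,255],[8,0,-1.0,0,0,0,255],[8,0,-1.1,0,0,0,255],[8,0,-1.1,0,0,0,255],[8,0,-1.1,0,0,0,255]]}}

```text
clock: 4.35
tcp_pos: [0.5141, 0.0014, 0.048]
orientation: [3.105, 0.43, -0.001]
contact_force: [-1.5, -0.6, 0.6]
grip_width: -0.0003
```

Run:
```python
from g import *; from h import *; from bench import r,grab_frame
rep(r,bw(-35,-42.5,14),bw(20,-42.5,14))
f=grab_frame("wrist"); cv2.imwrite("pics/wrist4.png",f["color"])
```

```text
t 4.35 tcp [0.5141 0.0014 0.048 ] bed [-82.3 -43.2  15.6] F [-1.5 -0.6  0.6] w -0.0003
rot left [0.006 0.001 0.002]
to [0.559 0.015 0.053] tool mm [47.  -0.6 -5.1]
to [0.612 0.029 0.061] tool mm [101.5  -0.4 -12.8]
```

View pics/wrist4.png

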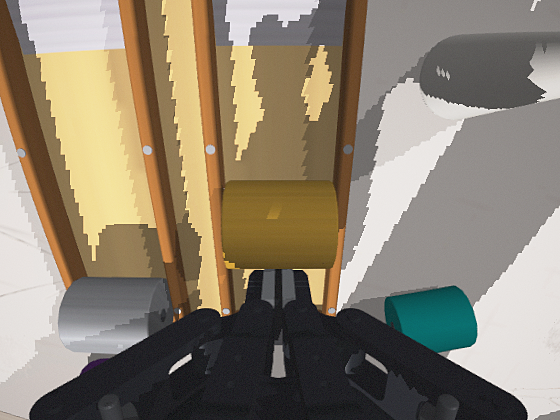

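The bar is rolling straight, still centred at column 280 against the tips. The hump begins at row 45 in the image.

>>> {"method": "play_rows", "body": {"increments": [[9,0,-1.1,0,0,0,255],[9,0,-1.2,0,0,0,255],[9,0,-1.2,0,0,0,255],[9,0,-1.2,0,0,0,255],[9,0,-1.2,0,0,0,255]]}}

```text
clock: 4.9
tcp_pos: [0.562, 0.015, 0.0545]
orientation: [3.106, 0.43, 0.001]
contact_force: [-1.6, -0.3, 1.0]
grip_width: -0.0002
```

>>> {"method": "play_rows", "body": {"increments": [[8,0,-1.1,0,0,0,255],[7,0,-1.0,0,0,0,255],[6,0,-0.8,0,0,0,255],[6,0,-0.8,0,0,0,255],[6,0,-0.8,0,0,0,255]]}}

```text
clock: 5.4
tcp_pos: [0.594, 0.024, 0.0587]
orientation: [3.105, 0.429, -0.009]
contact_force: [-5.3, -2.5, 3.9]
grip_width: -0.0001
```

Run:
```python
from g import *; from h import *; from bench import r,grab_frame
rep(r,bw(20,-42.5,14),bw(36,-42.5,15))
f=grab_frame("wrist"); cv2.imwrite("pics/wrist5.png",f["color"])
```

```text
t 5.4 tcp [0.594  0.024  0.0587] bed [  1.4 -43.   14.6] F [-5.3 -2.5  3.9] w -0.0001
rot left [0.006 0.007 0.002]
to [0.612 0.029 0.061] tool mm [18.5 -0.4 -2.1]
to [0.627 0.034 0.064] tool mm [34.2 -0.4 -5.4]
```

View pics/wrist5.png

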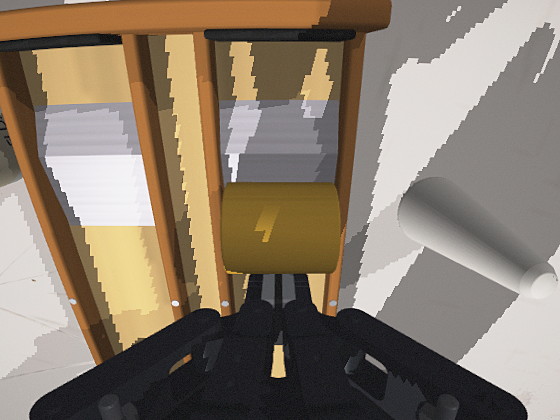

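The bar is on the hump's rising face, still centred, with about 6 N of force. I'll go on slowly.

>>> {"method": "play_rows", "body": {"increments": [[5,0,-0.8,0,0,0,255],[5,0,-0.8,0,0,0,255],[5,0,-0.8,0,0,0,255],[5,0,-0.8,0,0,0,255],[4,0,-0.6,0,0,0,255]]}}

```text
clock: 5.95
tcp_pos: [0.6118, 0.0283, 0.0606]
orientation: [3.102, 0.427, -0.032]
contact_force: [-5.8, -1.1, 3.5]
grip_width: -0.0003
```

Run:
```python
from g import *; from h import *; from bench import r,grab_frame
rep(r,bw(36,-42.5,15))
f=grab_frame("wrist"); cv2.imwrite("pics/wrist6.png",f["color"])
```

```text
t 5.95 tcp [0.6118 0.0283 0.0606] bed [ 19.9 -43.6  14. ] F [-5.8 -1.1  3.5] w -0.0003
rot left [0.007 0.022 0.   ]
to [0.627 0.034 0.064] tool mm [15.8 -1.1 -3.6]
```

View pics/wrist6.png

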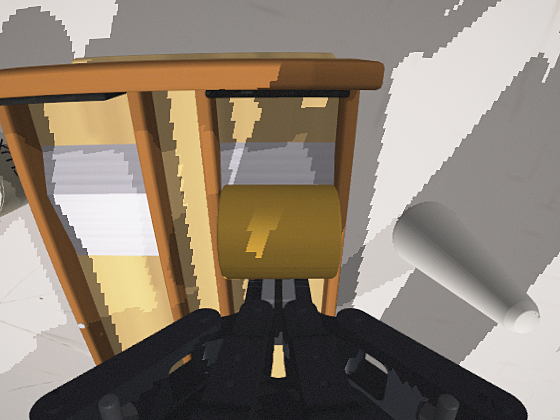

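>>> {"method": "play_rows", "body": {"increments": [[4,-0.3,-1.0,0,0.005,0,255],[4,-0.3,-1.0,0,0.005,0,255],[4,0,-1.0,0,0.005,0,255],[4,0,-0.8,0,0,0,255]]}}

```text
clock: 6.4
tcp_pos: [0.6247, 0.032, 0.0633]
orientation: [3.104, 0.426, -0.018]
contact_force: [-0.1, 0.3, 0.4]
grip_width: 0.0003
```

Run:
```python
from g import *; from h import *; from bench import r,grab_frame
rep(r,bw(36,-42.5,15))
f=grab_frame("wrist"); cv2.imwrite("pics/wrist7.png",f["color"])
```

```text
t 6.4 tcp [0.6247 0.032  0.0633] bed [ 33.5 -43.6  14.8] F [-0.1  0.3  0.4] w 0.0003
rot left [ 0.007  0.013 -0.001]
to [0.627 0.034 0.064] tool mm [ 2.4 -1.1 -0.6]
```

View pics/wrist7.png

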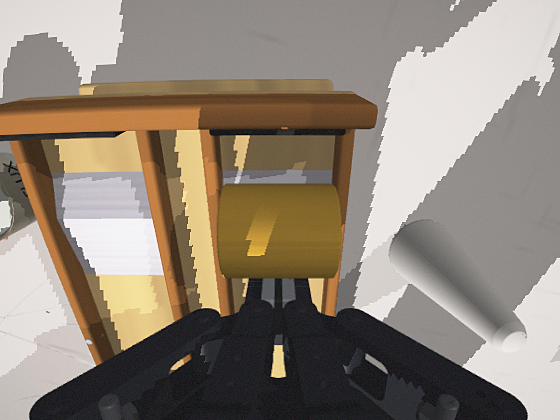

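The force has dropped to zero, so the bar is at or just past the crest. I'll follow through a little.

>>> {"method": "play_rows", "body": {"increments": [[3,0,-0.6,0,0,0,255],[3,0,-0.6,0,0,0,255],[0,0,0,0,0,0,255],[0,0,0,0,0,0,255]]}}

```text
clock: 6.85
tcp_pos: [0.6349, 0.0354, 0.0656]
orientation: [3.105, 0.427, -0.008]
contact_force: [-0.5, -0.1, 0.9]
grip_width: -0.0002
```

Run:
```python
from g import *; from h import *; from bench import r,grab_frame
rep(r)
f=grab_frame("wrist"); cv2.imwrite("pics/wrist8.png",f["color"])
```

```text
t 6.85 tcp [0.6349 0.0354 0.0656] bed [ 44.4 -43.   15.5] F [-0.5 -0.1  0.9] w -0.0002
rot left [0.007 0.006 0.   ]
```

View pics/wrist8.png

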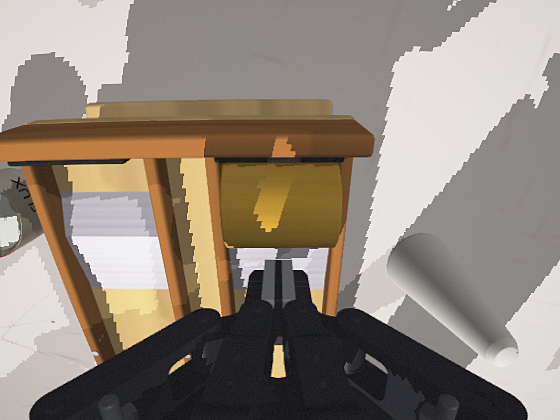

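The bar has rolled on to the stop, with its near edge at row 248 and the tips at row 265, so it is free of the fingers. Next I back off and lift clear.

>>> {"method": "play_rows", "body": {"increments": [[-10,0,-5,0,0,0,255],[-10,0,-20,0,0,0,255],[-10,0,-40,0,0,0,255],[-20,0,-45,0,0,0,255],[-30,20,-40,0,0,0,255]]}}

```text
clock: 7.4
tcp_pos: [0.559, 0.0001, 0.2118]
orientation: [3.106, 0.436, -0.026]
contact_force: [1.3, 0.1, 0.9]
grip_width: -0.0001
```

>>> {"method": "play_rows", "body": {"increments": [[-15,45,0,0,0,0,255],[-5,45,0,0,0,0,255],[0,45,0,0,0,0,255],[0,45,0,0,0,0,255],[0,0,0,0,0,0,255]]}}

```text
clock: 7.9
tcp_pos: [0.5864, -0.1877, 0.2234]
orientation: [3.1, 0.434, -0.008]
contact_force: [-0.5, 0.7, 0.2]
grip_width: -0.0001
```

Run:
```python
from g import *; from h import *; from bench import r,grab_frame
rep(r)
for n,s in (("top",np.s_[145:285,190:340]),("scene",np.s_[165:295,190:340])):
    f=grab_frame(n); W,_=cloud(f); hsv=cv2.cvtColor(f["color"],cv2.COLOR_BGR2HSV)
    cv2.imwrite(f"pics/{n}9.png",cv2.resize(f["color"][s],None,fx=4,fy=4,interpolation=2))
    Q=(W-O)@B*1000
    m=(Q[...,2]>24)&(Q[...,2]<48)&(abs(Q[...,1]+42.5)<24)&(Q[...,0]<103)&(Q[...,0]>-140)
    print(n,"brass",m.sum(),np.median(Q[m],0).round(1),Q[m].min(0).round(1),Q[m].max(0).round(1))
    m=(Q[...,2]>24)&(Q[...,2]<48)&(abs(Q[...,1]-42.5)<24)&(Q[...,0]<90)&(Q[...,0]>-140)
    print(n,"steel",m.sum(),np.median(Q[m],0).round(1))
```

```text
t 7.9 tcp [ 0.5864 -0.1877  0.2234] bed [ -39.5 -244.8  186.7] F [-0.5  0.7  0.2] w -0.0001
rot left [0.011 0.007 0.005]
top brass 182 [ 84.7 -43.6  36.9] [ 68.3 -66.2  24.8] [102.4 -20.4  45.5]
top steel 199 [-104.4   41.4   36.4]
scene brass 186 [ 82.6 -39.2  36.2] [ 64.3 -66.1  24.7] [103.  -18.7  45.9]
scene steel 218 [-107.5   44.4   35.7]
```

View pics/top9.png

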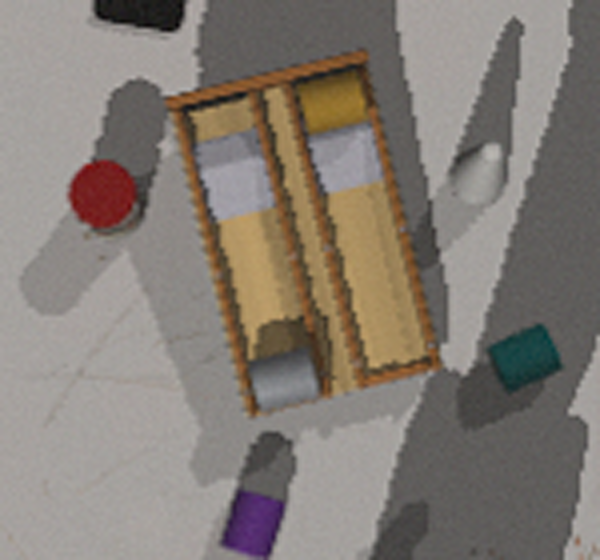

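View pics/scene9.png

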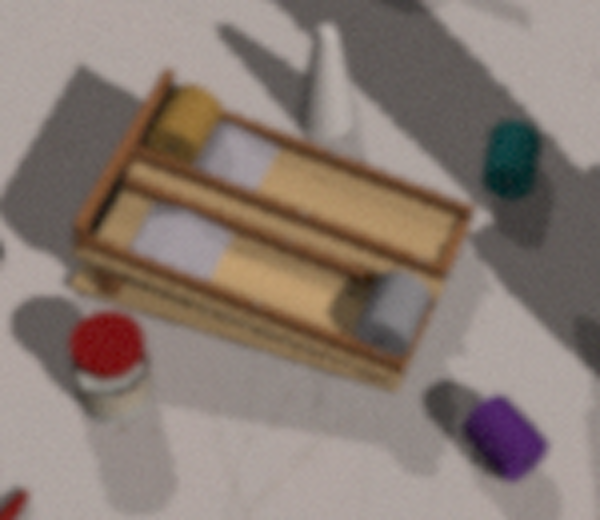

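In both views the brass bar rests between the hump and the stop: top crop (335,105), about bed x 84, y -42. The steel bar is still at its foot, and the jar, the cone and the teal and purple look-alikes look unmoved. I'm handing it in.

```bash
python3 -c "
from bench import r
print(r.hand_in())"
```

```text
the job is handed in; nothing more can be done
None
```

The brass bar is up its lane and resting against the end stop, and I have handed the job in; the hand-in gives no verdict. With the fingers shut, I pushed the yellow bar from the foot of the right lane over the hump. It rolled on to the stop by itself, and I then backed off and lifted clear.

- **Brass bar:** the last pictures put its centre at about bed x = 83–85 mm, within about 3 mm of the lane's centre line. The two cameras differed by about 2 mm in x and 4 mm in y.
- **Steel bar:** it is still at the foot of the left lane, at about bed x = -106 mm.
- **Other things:** the jar, cone, and teal and purple look-alikes looked unmoved. I did not check the doming block, steel block, pliers or lighter up close, but the arm only passed well above the bench or stayed away from them.
- **Forces and time:** the readings between pushes showed no more than about 7 N, and the last move ended at 7.9 s. No check failed.

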